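# Uncover the water port of the self-watering planter

### The arm

A 6-joint arm with a two-finger parallel gripper is mounted at the origin on the work surface. World frame = base frame: x ahead of the robot, y to its left, z up, the work surface at z = 0. Lengths are in mm, angles in rad, forces in N, time in s.
With the tool pointing down it reaches from about 300 to 775 mm from the base axis. Payload 14.6 kg.
Tool frame: the origin (TCP) lies at the very end of the fingers, on their centre line; the grasp point (between the pads) lies 19 mm behind it; z points along the fingers, y is the line along which they close (so a half turn about z gives the same grasp; the last joint's range is limited). The gripper opens to 94 mm and grips with 3 to 60 N. Pads are 16 mm wide; open, the fingers measure 119 mm over their backs; the gripper's body (75 mm by 177 mm) begins 78 mm behind the grasp point.
Start: joints at [1.18, 0.3, 1.521, -0, 1.321, -0.067], TCP at [174.991, 521.409, 205.446] pointing down, gripper open.
Joint ranges: [-3.03, 3.03], [-0.79, 2.21], [0.23, 2.52], [-1.04, 4.18], [0, 3.07], [-2.55, 2.55]. Speed limits (rad/s): [2.22, 2.22, 2.57, 3.14, 3.14, 3.14].

### API

Orientations are given as [roll, pitch, yaw] about the fixed x, y, z axes, in that order (R = Rz(yaw) Ry(pitch) Rx(roll)).
In Python, from cell import manip, camera, get_calibration gives the robot as it stands. The module is installed in compiled form; this text tells all that it offers.
- The arm moves only by the tool jog_arm, never from a script. Its argument "plan" is one flat list of numbers, 6 for each row, row after row: the shift along the world's x, y, z in m, then the turn, a rotation vector about the world's x, y, z in degrees. A call has 1 to 20 rows; each row is the pose to reach, as a shift and turn from the pose commanded when the call began; what a row does not reach only later rows make up. A row lasts 1/10 s, in which the tool goes at most 50 mm and 8.59 degrees, less where a joint would pass 70% of its speed; a pose out of reach is approached as far as the arm can. A call with a gripper value outside its range is refused whole. "claw" is the finger opening in m, from 0 to 0.094, set as the call begins (left out, the last holds). The fingers move at their own pace and stop on an object; "force" is the grip in N (left out, the last holds). Time passes only in rows, so rows that repeat a pose let the fingers close. It gives the time, the measured TCP pose, the force, the opening and the grip force at its end, in the units of the state.
- manip.read_state(): the state, without advancing time (a new reading comes with each control period).
- camera(name): name is "side" or "top"; returns (picture, depth): 384x512x3 uint8, red, green, blue; 384x512 float32, mm along the optical axis (not along the pixel's ray), 0 where there is no reading.
- get_calibration(name): a dict with "fx", "fy", "cx", "cy" (pixels), "origin" and "attitude" of the camera in the world. Camera axes: x right, y down, z forward; pixel columns grow to the right and rows downward; lengths in mm; the calibration is good to about 2 mm. A picture is of the moment at which its call begins. get_calibration takes no time and is no camera call.
- manip.sign_off(): hands the job in; it is judged then, once.
The state is a dict: "clock": time; "joints": joint angles; "qd": joint speeds; "effort": joint torques, N m; "eef_pos": TCP position; "eef_rot": TCP orientation; "wrist_force": force on the tool from outside, world axes, zero at the start; "moment": the same for the moment, N m; "finger_gap": finger opening in mm; "finger_force": force on a finger pad.
Only numpy, scipy, OpenCV 4.12 (cv2) and the standard library are available. Lean on these libraries where they do the work, as an engineer would, in place of code of your own. Each camera call takes 0.05 s, during which the arm holds its last target. There are 200 camera calls.

### The job

On the potting table stand two self-watering planters, one with a blue dust cover over its water port and one with a red one. Swing the blue cover aside on its pin by about a quarter turn, so that the whole port is open for filling, and let go of it. Leave the red cover as it is.

Things in the scene. Friction and masses are not known exactly. Their poses are not given: they have to be found in the camera images.
- blue_cover (a joint): Angle (rad) of the blue cover, a level 5 mm plate just above the planter's deck: 60 mm disc on a 26 mm wide arm, 60 mm from pin to disc centre. 0 = shut, disc centred over the port; grows as it opens, counter-clockwise seen from above only, to a stop at 1.75; port clear from 0.9. Starts at 0 to 0.2. Light friction (about 1 N at the knob); stays where it is left.
- blue_pin (a point): Steel pin on which the blue cover turns, at the cover's top face, 89.5 mm above the table. Its planter is a fixed grey box, 300 x 130 mm, deck 82 mm high; the port (44 mm hole) lies in the end near the robot, on the centre line, 60 mm from the pin. x axis: along the planter, from port to the seedling pots (up to 113 mm high) in its far half; z up.
- blue_knob (a point): Centre of the top end of the blue cover's knob: an upright blue cylinder 16 mm across, 38 mm tall, on the middle of the disc, 60 mm from the pin; its top is 127.5 mm above the table. Can be pinched from above or pushed sideways. Pots and crate near it are lower than 100 mm above the table, seedlings than 115.
- red_knob (a point): Centre of the top end of the knob on the red cover of the other planter (same planter, cover and knob, but red); to be left where it is.

How it is judged (in metres and radians):
At the end, for the whole second after the job is handed in: The blue cover stands open by at least 1.25 rad (72 degrees; its stop is at 100) and is at rest (slower than 0.05 rad/s); the red cover's knob is within 12 mm of where it started (value of joint blue_cover above 1.25 rad and velocity of joint blue_cover between -0.05 and 0.05 rad/s and distance of red_knob from where it was at the start of the episode below 0.012 m); the robot touches nothing.
It fails at once if the red cover is moved (its knob by more than 12 mm) (distance of red_knob from where it was at the start of the episode above 0.012 m).
It also fails if it takes over 34 s, if anything falls off the work surface, if the arm or the gripper's body presses on something with over 40 N, if the wrist force passes 120 N, or if a joint passes its speed limit or range.

## Working session

There is one attempt and no reset: what is moved stays moved. The work goes in short steps, Python scripts to look and compute and a tool call to move; the robot and the scene stay as the last step left them, time stands still between calls to the robot, and variables do not carry over. Pictures are saved under pics/ and viewed, at most 10 in all, crops included, and the job is handed in when it is done.

Besides the shell and the picture viewer there is one more tool, called after "Request:" as name(argument=value, ...) on one line, values as JSON. jog_arm: Moves the arm, as the interface text tells. Its arguments: {"type":"object","properties":{"plan":{"type":"array"},"claw":{"type":"number"},"force":{"type":"number"}},"required":["plan"]}

```bash
mkdir -p pics; cat > h.py <<'E'
import numpy as np,cv2
from cell import manip,camera,get_calibration
def w(name,u,v,d):
    c=get_calibration(name);p=np.array([(u-c['cx'])/c['fx']*d,(v-c['cy'])/c['fy']*d,d])
    return cal(name)[0]@p+cal(name)[1]
def cal(name):
    c=get_calibration(name);A=np.array(c['attitude'],float)
    if A.shape!=(3,3):
        from scipy.spatial.transform import Rotation as R
        A=R.from_euler('xyz',A).as_matrix()
    return A,np.array(c['origin'],float)
E
python3 - <<'E'
from h import *
for n in('top','side'):
    p,d=camera(n);np.savez('pics/'+n,p=p,d=d);cv2.imwrite(f'pics/{n}0.png',p[:,:,::-1]);print(get_calibration(n))
print(manip.read_state())
E
```

```text
{'fx': 407.48237723952764, 'fy': 407.48237723952764, 'cx': 260.7708421456824, 'cy': 188.8782741569852, 'origin': array([ 330.73313605,    3.74531778, 1009.6569546 ]), 'attitude': array([-2.94996083, -0.02912764, -1.58963314])}
{'fx': 405.6765117740994, 'fy': 405.6765117740994, 'cx': 252.79293595213193, 'cy': 189.52625747823356, 'origin': array([ 218.76165237, -581.73055269,  762.9838032 ]), 'attitude': array([-2.33229163e+00,  6.11156991e-05, -4.61342622e-01])}
{'clock': 0.1, 'joints': array([ 1.18042947e+00,  3.00403256e-01,  1.52148836e+00,  1.24357593e-05,
        1.32072989e+00, -6.65898814e-02]), 'qd': array([-6.97658704e-04,  8.20414935e-06, -1.44917400e-03, -1.28863048e-03,
       -1.65729517e-03, -5.21252545e-04]), 'effort': array([-1.39250194e-03, -5.32635033e+01, -3.53281260e+01,  7.08518852e-02,
        2.34775187e-02, -8.57067880e-05]), 'eef_pos': array([174.88858613, 521.21014292, 204.96277779]), 'eef_rot': array([-3.14056689e+00, -8.04791569e-05,  2.81781256e+00]), 'wrist_force': array([ 0.16349313,  0.97974844, -0.04792973]), 'moment': array([0.06096083, 0.00512248, 0.00495755]), 'finger_force': 0.0, 'finger_gap': 93.82603997772667}
```

View pics/top0.png

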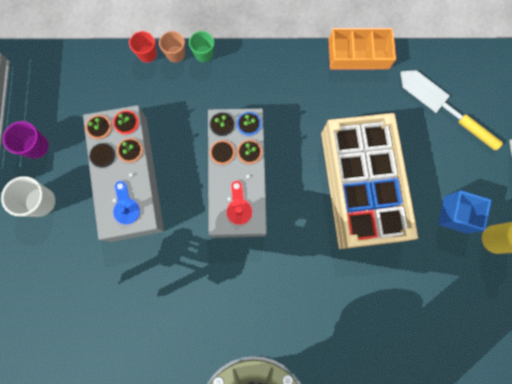

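View pics/side0.png

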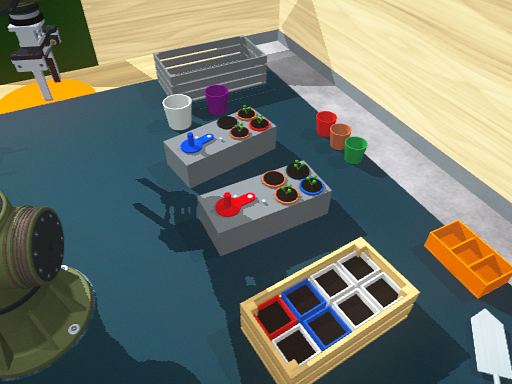

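The top view shows the blue planter at left with its knob near (123,207), and the red one near (238,205). The side view has the blue knob near (192,137). I'll enlarge the blue one.

```bash
python3 - <<'E'
from h import *
a=np.load('pics/top.npz')['p'][170:240,80:170,::-1];b=np.load('pics/side.npz')['p'][105:195,155:285,::-1]
cv2.imwrite('pics/c1.png',np.hstack([cv2.resize(a,(450,350),interpolation=2)]))
cv2.imwrite('pics/c2.png',cv2.resize(b,(780,540),interpolation=2))
for n in('top','side'):
    z=np.load(f'pics/{n}.npz');p=z['p'].astype(int);d=z['d']
    m=(p[:,:,2]>p[:,:,0]+60)&(d>0)
    for v,u in np.argwhere(m):
        q=w(n,u,v,d[v,u])
        if 118<q[2]<135 and abs(q[1]-300)<150: print(n,u,v,q.round(1))
    for (u,v) in ([(105,225),(150,220),(140,165)] if n=='top' else [(180,155),(225,150)]): print('deck',n,u,v,w(n,u,v,d[v,u]).round(1))
E
```

```text
Traceback (most recent call last):
  File "h.py", line 5, in w
    return cal(name)[0]@p+cal(name)[1]
                          ~~~^^^^^^
  File "h.py", line 7, in cal
    c=get_calibration(name);A=np.array(c['attitude'],float)
ValueError: time passes only in moves, steps and waits
```

View pics/c1.png

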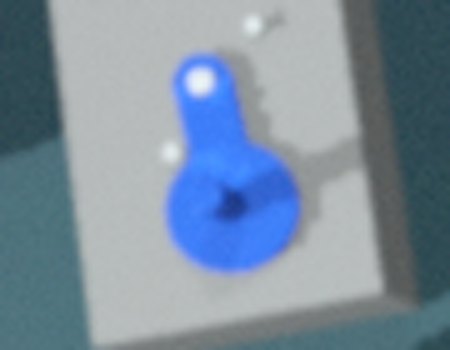

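View pics/c2.png

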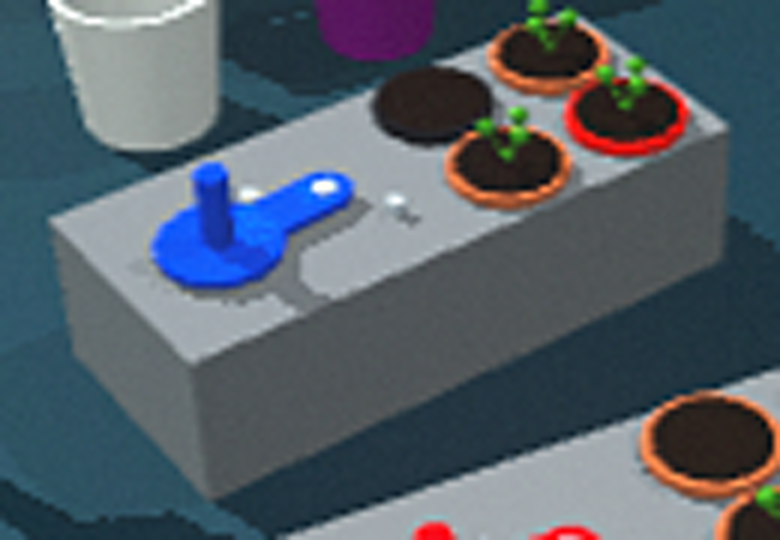

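The crops show the pin at top-image (119.6,185.8), disc centre (126.3,210.8). In the side image the knob top is at about (190,133.5) and the pin at (208.8,135.8). I'll intersect these rays with the known heights.

```bash
cat > h.py <<'E'
import numpy as np,cv2
from scipy.spatial.transform import Rotation as R
from cell import manip,camera,get_calibration
C={n:get_calibration(n) for n in('top','side')}
def at(n,u,v,z):
    c=C[n];r=R.from_euler('xyz',c['attitude']).as_matrix()@[(u-c['cx'])/c['fx'],(v-c['cy'])/c['fy'],1]
    return (c['origin']+r*(z-c['origin'][2])/r[2]).round(1)
def w(n,u,v,d):
    c=C[n];return R.from_euler('xyz',c['attitude']).as_matrix()@np.array([(u-c['cx'])/c['fx']*d,(v-c['cy'])/c['fy']*d,d])+c['origin']
E
python3 - <<'E'
from h import *
print('pin',at('top',119.6,185.8,89.5),at('side',208.8,135.8,89.5))
print('disc',at('top',126.3,210.8,89.5),'knob side',at('side',189.8,133.4,127.5))
print('deck L/R near corners',at('top',98.3,238.5,82),at('top',156.2,228,82),'side',at('side',187.5,164.7,82))
print('red knob',at('top',238.5,207,127.5))
for n in('top','side'):
    z=np.load(f'pics/{n}.npz');p=z['p'].astype(int);d=z['d'];Q=[]
    for v,u in np.argwhere((p[:,:,2]>p[:,:,0]+60)&(d>0)):
        q=w(n,u,v,d[v,u])
        if q[1]>150 and q[0]<600:Q.append(q)
    Q=np.array(Q);
    k=Q[Q[:,2]>115];print(n,'high',len(k),k.mean(0).round(1) if len(k) else'',k.max(0) if len(k) else '')
E
```

```text
pin [520.2 295.6  89.5] [520.  300.5  89.5]
disc [462.4 277.9  89.5] knob side [461.8 283.1 127.5]
deck L/R near corners [401.8 339.6  82. ] [423.3 211.5  82. ] side [426.4 217.3  82. ]
red knob [461.8  24.2 127.5]
top high 54 [462.6 278.3 124.9] [470.24687815 286.76334809 129.81251031]
side high 43 [459.5 279.6 124. ] [467.9195218  289.68084825 130.04567653]
```

Request:
jog_arm(plan=[0.05,-0.04,0,0,0,-24,0.1,-0.08,0,0,0,-48,0.15,-0.12,0,0,0,-72,0.2,-0.16,0,0,0,-96,0.24,-0.2,0,0,0,-120,0.287,-0.241,0,0,0,-144,0.287,-0.241,0,0,0,-144,0.287,-0.241,0,0,0,-144,0.287,-0.241,0,0,0,-144,0.287,-0.241,0,0,0,-144,0.287,-0.241,0,0,0,-144,0.287,-0.241,0,0,0,-144,0.287,-0.241,0,0,0,-144,0.287,-0.241,0,0,0,-144,0.287,-0.241,0,0,0,-144,0.287,-0.241,0,0,0,-144,0.287,-0.241,0,0,0,-144,0.287,-0.241,0,0,0,-144,0.287,-0.241,0,0,0,-144,0.287,-0.241,0,0,0,-144], claw=0.03)

```text
clock: 2.1
eef_pos: [462.0, 280.4, 205.3]
eef_rot: [3.142, 0.0, 0.307]
wrist_force: [0.1, 0.7, 0.3]
finger_gap: 30.0
finger_force: 0.0
```

Request:
jog_arm(plan=[0,0,-0.03,0,0,0,0,0,-0.06,0,0,0,0,0,-0.07,0,0,0,0,0,-0.07,0,0,0,0,0,-0.07,0,0,0])

```text
clock: 2.6
eef_pos: [462.5, 280.7, 136.7]
eef_rot: [-3.141, -0.001, 0.305]
wrist_force: [-0.4, -0.2, 1.4]
finger_gap: 30.4
finger_force: 0.0
```

```bash
python3 - <<'E'
from h import *
p,d=camera('side');cv2.imwrite('pics/s2.png',cv2.resize(p[85:185,135:265,::-1],(780,600),interpolation=2))
E
```

```text
(no output)
```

View pics/s2.png

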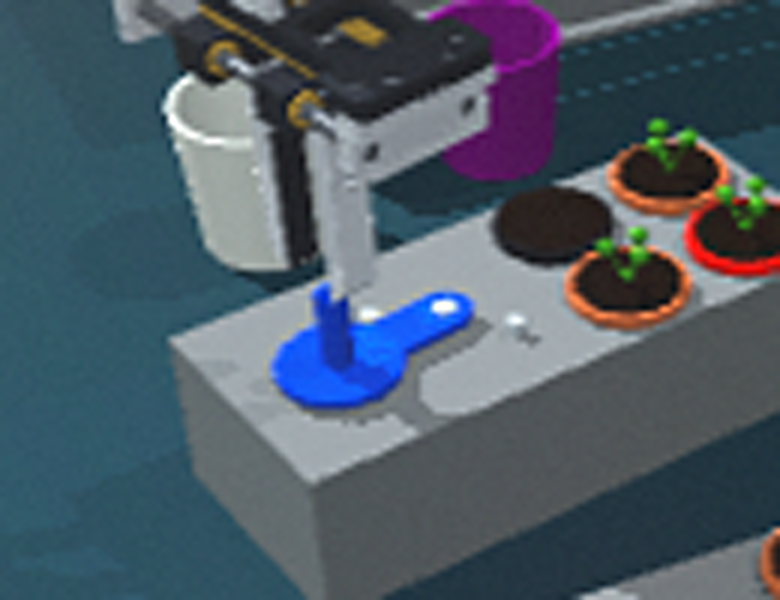

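The fingers (tips near (350,290) and (295,262) in the crop) straddle the knob top (323,290). I'll descend around it.

Request:
jog_arm(plan=[0,0,-0.01,0,0,0,0,0,-0.02,0,0,0,0,0,-0.031,0,0,0,0,0,-0.031,0,0,0,0,0,-0.031,0,0,0])

```text
clock: 3.15
eef_pos: [461.9, 280.4, 104.1]
eef_rot: [3.141, 0.001, 0.305]
wrist_force: [0.1, 0.0, 0.6]
finger_gap: 30.0
finger_force: 0.0
```

```bash
python3 -c "
import numpy as np
for i in range(0,85,6):
  a=np.radians(197.2+i);print(i,(520+60*np.cos(a)-462)/1e3,(298+60*np.sin(a)-280)/1e3)"
```

```text
0 0.0006832982726593855 0.00025751699735718605
6 0.002851879644685937 -0.005636514575457057
12 0.005624675363811434 -0.011271579548323928
18 0.008971306099892275 -0.016585938970187612
24 0.012855105466256532 -0.021521367607120794
30 0.017233521744308974 -0.026023791870172574
36 0.022058584089064824 -0.030043882256924007
42 0.02727742810776567 -0.033537593815839845
48 0.03283287505322937 -0.036466648711974525
54 0.03866405828616934 -0.03879895560694178
60 0.04470709014283193 -0.04050896125833378
66 0.050895761901609944 -0.04157793048639223
72 0.057162269179651275 -0.04199415144055826
78 0.0634379548118668 -0.04175306391695824
84 0.06965406107319837 -0.04085730932095149
```

Request:
jog_arm(plan=[0.003,-0.006,0,0,0,6,0.006,-0.011,0,0,0,12,0.009,-0.017,0,0,0,18,0.013,-0.022,0,0,0,24,0.017,-0.026,0,0,0,30,0.022,-0.03,0,0,0,36,0.027,-0.034,0,0,0,42,0.033,-0.036,0,0,0,48,0.039,-0.039,0,0,0,54,0.045,-0.041,0,0,0,60,0.051,-0.042,0,0,0,66,0.057,-0.042,0,0,0,72,0.063,-0.042,0,0,0,78,0.07,-0.041,0,0,0,84,0.07,-0.041,0,0,0,84,0.07,-0.041,0,0,0,84,0.07,-0.041,0,0,0,84])

```text
clock: 4.85
eef_pos: [531.8, 239.5, 104.6]
eef_rot: [3.141, -0.0, 1.768]
wrist_force: [-0.1, -0.6, -0.1]
finger_gap: 30.2
finger_force: 0.0
```

```bash
python3 - <<'E'
from h import *
p,d=camera('side');cv2.imwrite('pics/s3.png',cv2.resize(p[85:185,135:265,::-1],(780,600),interpolation=2))
E
```

```text
(no output)
```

View pics/s3.png

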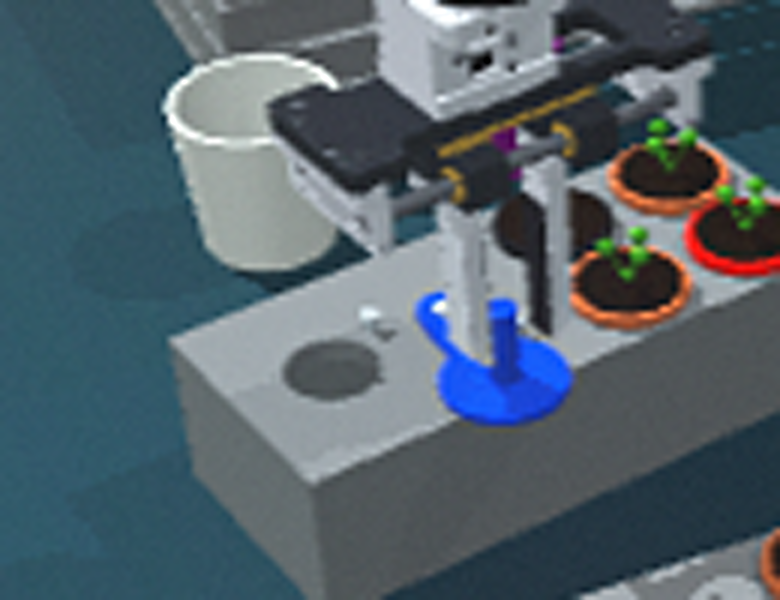

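The port at (332,368) is fully open, with the knob at (502,310) between the fingers. I'll lift off and check the angle.

Request:
jog_arm(plan=[0,0,0.02,0,0,0,0,0,0.04,0,0,0,0,0,0.07,0,0,0,0,0,0.1,0,0,0,0,0,0.14,0,0,0,-0.04,0.04,0.18,0,0,0,-0.08,0.08,0.18,0,0,0,-0.12,0.12,0.18,0,0,0,-0.15,0.15,0.18,0,0,0,-0.15,0.15,0.18,0,0,0,-0.15,0.15,0.18,0,0,0])

```text
clock: 6.0
eef_pos: [379.9, 391.1, 284.8]
eef_rot: [3.141, -0.001, 1.773]
wrist_force: [-0.6, -0.1, -0.5]
finger_gap: 30.1
finger_force: 0.0
```

```bash
python3 - <<'E'
from h import *
for n in('side','top'):
    p,d=camera(n);p=p.astype(int);cv2.imwrite(f'pics/{n}4.png',p[:,:,::-1]);Q=[]
    for v,u in np.argwhere((p[:,:,2]>p[:,:,0]+60)&(d>0)):
        q=w(n,u,v,d[v,u])
        if 470<q[0]<580 and 190<q[1]<270 and q[2]>112:Q.append(q)
    if Q:
        m=np.mean(Q,0);print(n,len(Q),m.round(1),'open',np.radians((np.degrees(np.arctan2(m[1]-298,m[0]-520))%360)-189.5))
E
```

```text
side 45 [521.3 235.5 123. ] open 1.4260293967451851
top 51 [524.7 234.7 124.6] open 1.4790670911376906[ WARN:0@0.592] global loadsave.cpp:1063 imwrite_ Unsupported depth image for selected encoder is fallbacked to CV_8U.
```

View pics/side4.png

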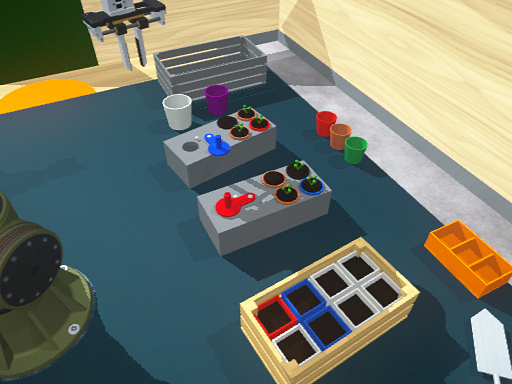

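The blue cover is open about 1.45 rad, with its knob at (216,140). The port at (190,146) is clear, the red cover hasn't moved, and the gripper is clear of everything.

```bash
python3 -c "
from cell import manip
print(manip.sign_off())"
```

```text
the job is handed in; nothing more can be done
None
```

The blue cover is swung open to about 1.45 rad (measured from the cameras) and released, the port is clear, the red cover was left alone, and the job is handed in; sign-off returned no verdict.

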